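# Slide the control unit's tray home under the probes

## Task

The tray that carries the opened engine control unit stands on its rails, short of the probe bridge. With the fingertips, push it gently by the upright lip at its rear end along the rails, towards the probes, until you feel it drop into the locating notches; then let go and leave it seated there. The tray is only pushed, never lifted or carried: do not ram it against the notches, do not touch the control unit or the probe bridge, and leave the cover, jar, screwdriver and carton where they lie.

Things in the scene. Friction and masses are not known exactly. Their poses are not given: they have to be found in the camera images.
- station: Probing station fixed on the bench: base plate 362 x 222 mm (x -240 to +122 mm), 18 mm high, with two steel rails. Origin on the bench under the middle of the seated tray; x = the way the tray slides home, y left, z up. Rail tops flat, 38 mm above the bench, |y| 45 to 75 mm, channel open between them. Side guides outside them rise to 50 mm. End stops on the rails at x = 112 mm.
- seat (a point): Where tray's origin comes to lie when seated, 33 mm above the bench; axes of the station. Four square-walled notches, 5 mm deep and 16 mm long, are cut in the rail tops 70 mm before and 70 mm beyond it (front ones in the inner halves of the rails, rear ones in the outer halves). The tray's 12 mm long feet fit only there, all four at once, with 2 mm of play either way.
- bridge: Probe bridge fixed to the station (same origin and axes): two 14 mm posts at x = 40 mm, y = +-98 mm, to 178 mm above the bench; crossbar 150 to 166 mm above the bench; four pen-like probes, from 209 mm down to brass tips 90 mm above the bench, x = 20 to 55 mm. The tray with its load passes freely under the tips. Not to be touched.
- tray: Loose brown phenolic tray, plate 180 x 148 x 8 mm. Origin at its middle, level with the soles of its 8 mm feet; x from lip to front (along the slide), z up. Origin 38 mm above the bench riding on the rails, 33 mm seated: it drops 5 mm by its own weight. Starts 45 to 125 mm short of the notches. With its load 0.6 to 0.9 kg; slides with 1 to 3 N; once dropped, the push force rises steeply.
- tray_push (a point): Middle of the rear face of the tray's lip, the face to push on (looks to the tray's -x). The lip is an upright flat plate across the tray's rear end, 70 mm wide, 8 mm thick, from 8 to 28 mm above the soles; this point is 20 mm above the soles, 8 mm below its top edge: 58 mm above the bench riding, 53 mm seated. A push of some 25 N against the notches begins to tip the tray.
- seat_push (a point): Where tray_push is when the tray is seated (give or take 2 mm along the slide): 53 mm above the bench, axes of the station.
- ecu: Opened engine control unit screwed on the tray: cast aluminium case 128 x 116 mm with corner ears and a green circuit board, up to 24 mm above the tray's plate. Origin at the middle of its underside, on the plate. Its rear face is 24 mm ahead of the lip's front face. Not to be touched.
- cover: Loose cast aluminium cover of the control unit, 128 x 130 x 14 mm, lying flat on the bench near the station's rear end. Origin at the middle of its underside. Not to be moved.
- jar: Loose white jar, 48 mm in diameter, 52 mm high, standing on the bench beside the station. Origin at the middle of its underside. Not to be moved.
- driver: Loose black-handled screwdriver, 170 mm long, lying on the bench beside the station. Origin at the underside of its middle. Not to be moved.
- carton: Loose white carton, 130 x 85 x 45 mm, lying on the bench beyond the station's home end. Origin at the middle of its underside. Not to be moved.

How it is judged:
By the outcome, as a careful person would: the job done as asked, in the order asked, and still so for the second after the job is handed in, with the robot touching nothing.
It also fails if it takes over 40 s, if anything falls off the work surface, if the arm or the gripper's body presses on something with over 40 N, if the wrist force passes 120 N, or if a joint passes its speed limit or range.

## Robot

A 6-joint arm with a two-finger parallel gripper is mounted at the origin on the work surface. World frame = base frame: x ahead of the robot, y to its left, z up, the work surface at z = 0. Lengths are in m, angles in rad, forces in N, time in s.
With the tool pointing down it reaches from about 0.325 to 0.875 m from the base axis. Payload 4.4 kg.
Tool frame: the origin (TCP) lies at the very end of the fingers, on their centre line; the grasp point (between the pads) lies 19 mm behind it; z points along the fingers, y is the direction in which the jaws open and shut (so a half turn about z gives the same grasp; the last joint's range is limited). The gripper opens to 85 mm and grips with 20 to 120 N. Pads are 22 mm wide; open, the fingers measure 114 mm over their backs; the gripper's body (76 mm by 85 mm) begins 54 mm behind the grasp point. The pads swing forward as they close: fully open they stand 13 mm farther back than shut.
Start: joints at [1.147, 0.207, 1.542, -0, 1.393, -0.15], TCP at [0.155, 0.554, 0.231] pointing down, gripper open.
Joint ranges: [-2.73, 2.73], [-0.86, 2.22], [0.23, 2.46], [-1.11, 4.25], [0.08, 2.63], [-2.82, 2.82]. Speed limits (rad/s): [2.79, 2.79, 3.14, 3.14, 3.14, 3.14].

## Interface

Orientations are given as a 3x3 rotation matrix whose columns are the frame's x, y, z axes.
In Python, from station import bot gives the robot as it stands. The module is installed in compiled form; this text tells all that it offers.
- The arm moves only by the tool step_arm, never from a script. Its argument "series" is text: rows parted by semicolons, each of 5 numbers parted by spaces: the shift along the tool's x, y, z in mm, then the turn about the tool's z in degrees, then the finger opening in mm, from 0 to 85.4. In form: x y z roll fingers; .... A call has 1 to 12 rows; each row is the pose to reach, as a shift and turn from the pose commanded when the call began, along the tool's axes at that moment; what a row does not reach only later rows make up. A row lasts 1/10 s, in which the tool goes at most 50 mm and 8.59 degrees, less where a joint would pass 70% of its speed; a pose out of reach is approached as far as the arm can. A call with a gripper value outside its range is refused whole. The fingers move at their own pace and stop on an object; "grip_force" is the grip in N (left out, the last holds). Time passes only in rows, so rows that repeat a pose let the fingers close. It gives the time, the measured TCP pose, the force and the opening at its end, in the units of the state.
- bot.state(): the state, without advancing time (a new reading comes with each control period).
- bot.capture(name): name is "side" or "top" or "wrist"; returns a dict with "pixels" (420x560x3 uint8, blue, green, red), "intrinsics" (3x3 intrinsics, pixels), "k1" (the pictures are not rectified: a ray, as slopes to the right and down, at radius r is drawn at 1 + k1 r^2 times it, then the intrinsics apply), "origin" and "attitude" of the camera in the world; the wrist camera has in their place "hand_eye" (4x4, takes a point from camera to tool coordinates, whose origin is the TCP and whose axes are the flange's). Camera axes: x right, y up, looking along -z (the intrinsics and any distortion apply to the point x, -y, -z); pixel columns grow to the right and rows downward; lengths in m; the calibration is good to about 2 mm. A picture is of the moment at which its call begins: read the wrist's pose just before it. There is no depth.
- bot.sign_off(): hands the job in, once; it reports no verdict.
The state is a dict: "t": time; "joint_positions": joint angles; "qd": joint speeds; "joint_torque": joint torques, N m; "tool_pos": TCP position; "orientation": TCP orientation; "wrist_force": force on the tool from outside, world axes, zero at the start; "torque": the same for the moment, N m; "finger_gap": opening from 0.0 (shut) to 1.0 (fully open).
Only numpy, scipy, OpenCV 4.12 (cv2) and the standard library are available. Lean on these libraries where they do the work, as an engineer would, in place of code of your own. Each camera call takes 0.05 s, during which the arm holds its last target. There are 200 camera calls.

## Working session

There is one attempt and no reset: what is moved stays moved. The work goes in short steps, Python scripts to look and compute and a tool call to move; the robot and the scene stay as the last step left them, time stands still between calls to the robot, and variables do not carry over. Pictures are saved under pics/ and viewed, about 8 in all and at most 12, crops included, and the job is handed in when it is done.

Besides the shell and the picture viewer there is one more tool, called as name(argument=value, ...) on one line, values as JSON. step_arm: Moves the arm, as the interface text tells. Its arguments: {"type":"object","properties":{"series":{"type":"string"},"grip_force":{"type":"number"}},"required":["series"]}

```bash
mkdir -p pics; cat > h.py <<'E'
import numpy as np, cv2
from station import bot
def cam(name):
    s=bot.state(); c=bot.capture(name)
    if name=="wrist":
        T=np.eye(4);T[:3,:3]=s["orientation"];T[:3,3]=s["tool_pos"]
        M=T@np.array(c["hand_eye"]);c["origin"]=M[:3,3];c["attitude"]=M[:3,:3]
    return c
def ray(c,u,v):
    K=np.array(c["intrinsics"]);k=c["k1"]
    d=np.array([(u-K[0,2])/K[0,0],(v-K[1,2])/K[1,1]]);p=d.copy()
    for _ in range(30): p=d/(1+k*(p@p))
    return np.array(c["origin"]),np.array(c["attitude"])@np.array([p[0],-p[1],-1])
def onz(c,u,v,z):
    o,d=ray(c,u,v);return o+d*(z-o[2])/d[2]
def proj(c,P):
    q=np.array(c["attitude"]).T@(np.array(P)-np.array(c["origin"]));p=np.array([q[0],-q[1]])/-q[2]
    p=p*(1+c["k1"]*(p@p));K=np.array(c["intrinsics"]);return K[0,0]*p[0]+K[0,2],K[1,1]*p[1]+K[1,2]
E
python3 - <<'E'
from h import *
s=bot.state();print({k:np.round(v,3).tolist() for k,v in s.items()})
for n in("side","top"):
    c=cam(n);cv2.imwrite(f"pics/{n}0.png",c["pixels"]);print(n,np.round(c["origin"],3),np.round(c["attitude"],3).tolist(),c["intrinsics"],c["k1"])
E
```

```text
{'t': 0.0, 'joint_positions': [1.146, 0.207, 1.543, -0.0, 1.393, -0.151], 'qd': [-0.0, -0.002, 0.001, 0.001, -0.0, -0.002], 'joint_torque': [-0.0, -38.304, -29.159, -0.0, 0.01, -0.0], 'tool_pos': [0.155, 0.553, 0.23], 'orientation': [[-0.963, 0.27, -0.001], [0.27, 0.963, -0.002], [0.0, -0.002, -1.0]], 'wrist_force': [-0.488, -0.47, -0.017], 'torque': [-0.008, -0.008, -0.017], 'finger_gap': 1.004}
side [ 0.002 -0.593  0.77 ] [[0.705, 0.442, -0.555], [-0.709, 0.448, -0.545], [0.008, 0.778, 0.629]] [[474.85449564   0.         282.25636557]
 [  0.         474.85449564 204.16549499]
 [  0.           0.           1.        ]] -0.14807678530680254
top [0.537 0.04  1.075] [[0.011, 0.996, -0.084], [-1.0, 0.011, -0.004], [-0.003, 0.084, 0.996]] [[428.13259004   0.         274.3231945 ]
 [  0.         428.13259004 210.06232894]
 [  0.           0.           1.        ]] 0.00838974061405764
```

View pics/top0.png

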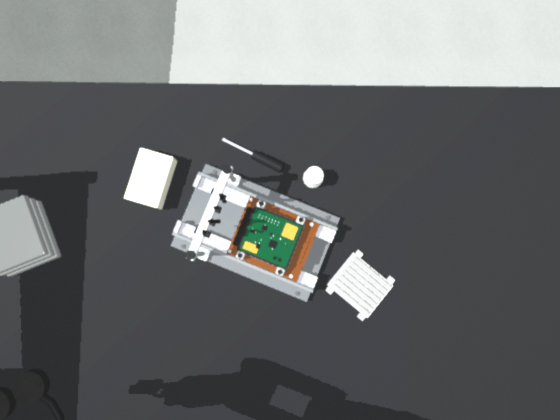

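View pics/side0.png

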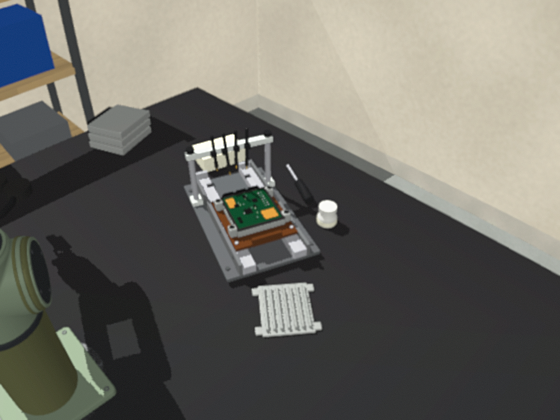

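Top view: the station slides towards the upper left, with base corners near (205,165), (340,217), (309,300) and (172,247). The brown tray's rear edge is near (312,255), the cover near (360,285), the jar at (314,177), the driver at (255,153) and the carton at (151,178). I'll measure the station axis and the tray.

```bash
python3 - <<'E'
from h import *
c=cam("top");im=c["pixels"]
for p in[(205,165),(340,217),(309,300),(172,247)]: print(np.round(onz(c,*p,.018),4))
h=cv2.cvtColor(im,cv2.COLOR_BGR2HSV)
m=cv2.inRange(h,(3,110,40),(16,255,220));m[:150]=0;m[310:]=0
n,l,st,ce=cv2.connectedComponentsWithStats(m);print([(s.tolist()) for s in st[1:] if s[4]>15])
ys,xs=np.nonzero(m);r=cv2.minAreaRect(np.c_[xs,ys].astype(np.float32));print(cv2.boxPoints(r))
for p in cv2.boxPoints(r): print(np.round(onz(c,*p,.05),4))
x0,y0,w,hh=165,140,240,180
cv2.imwrite("pics/topc.png",cv2.resize(im[y0:y0+hh,x0:x0+w],None,fx=3.3,fy=3.3,interpolation=cv2.INTER_CUBIC))
E
```

```text
[0.7374 0.2184 0.018 ]
[ 0.6108 -0.1187  0.018 ]
[ 0.4076 -0.0429  0.018 ]
[0.5324 0.2945 0.018 ]
[[230, 198, 27, 58, 190], [266, 204, 31, 16, 169], [284, 220, 35, 61, 761], [244, 255, 32, 18, 192]]
[[226.36105 252.78407]
 [249.71329 195.70087]
 [319.8018  224.37343]
 [296.44955 281.45663]]
[0.5202 0.1568 0.05  ]
[0.6576 0.1034 0.05  ]
[ 0.5903 -0.0656  0.05  ]
[ 0.4545 -0.0106  0.05  ]
```

View pics/topc.png

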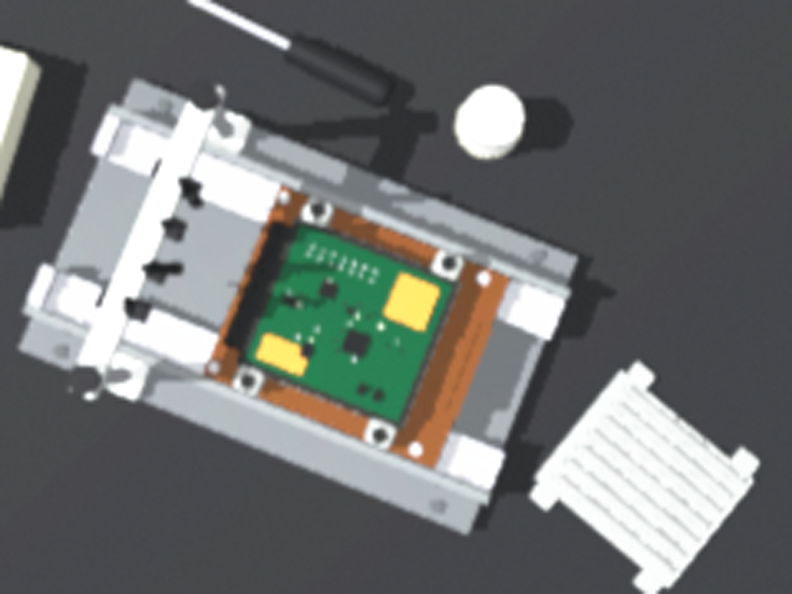

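step_arm(series="-28 -30 0 8 85; -57 -60 0 16 85; -85 -90 0 24 60; -113 -120 0 32 40; -141 -150 0 40 20; -170 -179 0 48 0; -198 -209 0 56 0; -226 -238 0 64 0; -254 -268 0 72 0; -283 -298 0 80 0; -311 -328 0 88 0; -340 -357 0 95 0", grip_force=40)

```text
t: 1.35
tool_pos: [0.3865, 0.1163, 0.2312]
orientation: [[0.358, 0.934, 0.0], [0.934, -0.358, 0.0], [0.0, 0.0, -1.0]]
wrist_force: [0.1, 0.7, 0.2]
finger_gap: -0.0
```

step_arm(series="-27 31 0 0 0; -54 61 0 0 0; -81 92 0 0 0; -107 122 0 0 0; -134 153 0 0 0; -161 183 0 0 0; -161 183 0 0 0; -161 183 0 0 0")

```text
t: 2.15
tool_pos: [0.5003, -0.0977, 0.2306]
orientation: [[0.355, 0.935, -0.002], [0.935, -0.355, 0.001], [0.0, -0.002, -1.0]]
wrist_force: [-0.9, 0.6, 0.1]
finger_gap: -0.001
```

```bash
python3 - <<'E'
from h import *
s=bot.state();print(np.round(s["tool_pos"],4),np.round(s["wrist_force"],2))
c=cam("wrist");cv2.imwrite("pics/w1.png",c["pixels"]);print(np.round(c["hand_eye"],3).tolist())
E
```

```text
[ 0.5003 -0.0977  0.2306] [-0.92  0.63  0.05]
[[0.0, 0.961, 0.275, 0.069], [1.0, -0.0, 0.001, 0.001], [0.001, 0.275, -0.961, -0.143], [0.0, 0.0, 0.0, 1.0]]
```

View pics/w1.png

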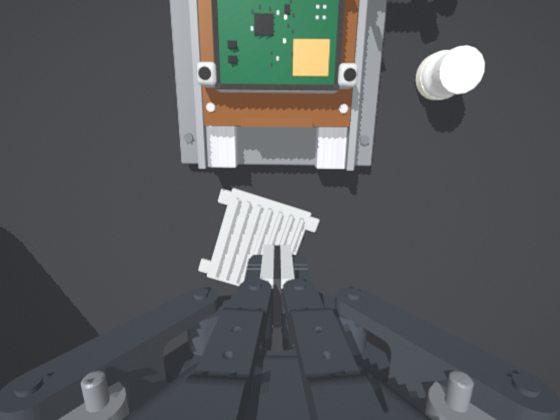

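The wrist view shows the tray's rear edge running from (205,125) to (352,127), with the lip at columns 243–312 flush with that edge. The base plate's rear edge is at row ~165 and the cover is centred near (255,235). Next I'll work out these positions in the station frame.

```bash
python3 - <<'E'
from h import *
c=cam("wrist");im=c["pixels"]
a=np.deg2rad(69.55);u=np.array([np.cos(a),np.sin(a)]);v=np.array([-u[1],u[0]]);O=np.array([.5926,.1431])
S=lambda p:np.round(1e3*np.array([(p[:2]-O)@u,(p[:2]-O)@v]),1)
for n,p,z in[("base rearL",(180,163),.018),("base rearR",(372,166),.018),("railL end",(200,167),.05),("guideR",(355,170),.05),
 ("tray RL",(203,126),.046),("tray RR",(352,127),.046),("lip top rear",(278,127),.066),("lip low",(278,127),.046),("jar",(450,75),0)]: print(n,np.round(onz(c,*p,z),4),S(onz(c,*p,z)))
print("TCP",S(bot.state()["tool_pos"]))
cv2.imwrite("pics/w1c.png",cv2.resize(im[80:190,170:390],None,fx=3.6,fy=3.6,interpolation=cv2.INTER_CUBIC))
E
```

```text
base rearL [ 0.4017 -0.0375  0.018 ] [-236.   115.8]
base rearR [ 0.6102 -0.12    0.018 ] [-240.4 -108.4]
railL end [ 0.4309 -0.0485  0.05  ] [-236.    84.5]
guideR [ 0.5844 -0.1099  0.05  ] [-239.9  -80.7]
tray RL [ 0.4506 -0.0109  0.046 ] [-193.9   79.3]
tray RR [ 0.5952 -0.0666  0.046 ] [-195.6  -75.7]
lip top rear [ 0.5233 -0.039   0.066 ] [-194.8    1.3]
lip low [ 0.5232 -0.0394  0.046 ] [-195.2    1.3]
jar [ 0.7252 -0.0559  0.    ] [-140.2 -193.8]
TCP [-256.8    3.2]
```

View pics/w1c.png

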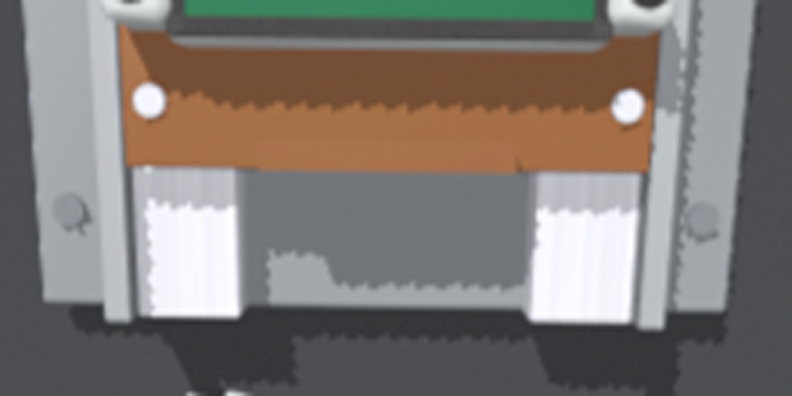

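Lip rear face is at station x ≈ -195 mm, so the tray is about 105 mm short, and everything is centred to about 2 mm. I'll descend behind the lip next.

step_arm(series="0 2 30 0 0; 0 2 65 0 0; 5 2 100 0 0; 12 2 135 0 0; 22 2 160 0 0; 30 2 173 0 0; 34 2 177 0 0; 34 2 177 0 0; 34 2 177 0 0")

```text
t: 3.15
tool_pos: [0.5158, -0.0664, 0.0559]
orientation: [[0.353, 0.936, 0.003], [0.936, -0.353, -0.001], [0.0, 0.003, -1.0]]
wrist_force: [-0.6, 0.1, 0.5]
finger_gap: -0.003
```

```bash
python3 - <<'E'
from h import *
s=bot.state();print(np.round(s["tool_pos"],4),np.round(s["wrist_force"],2),s["t"])
c=cam("wrist");w=c["pixels"];t=cam("side")["pixels"]
cv2.imwrite("pics/m2.png",np.vstack([cv2.resize(w,(400,300)),cv2.resize(t[170:290,170:330],(400,300))]))
E
```

```text
[ 0.5158 -0.0664  0.0559] [-0.58  0.12  0.47] 3.15
```

View pics/m2.png

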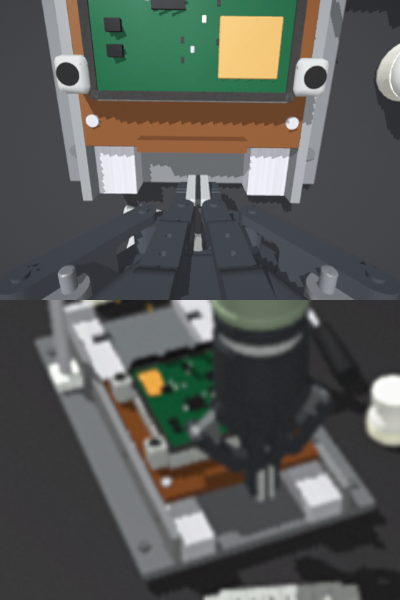

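The fingers stand centred behind the lip, about 15 mm off it. I'll lower 3 mm and approach gently.

step_arm(series="2 0 2 0 0; 4 0 3 0 0; 6 0 3 0 0; 8 0 3 0 0; 10 0 3 0 0; 12 0 3 0 0; 14 0 3 0 0; 16 0 3 0 0; 18 0 3 0 0; 20 0 3 0 0; 22 0 3 0 0; 24 0 3 0 0")

```text
t: 4.45
tool_pos: [0.5229, -0.044, 0.0513]
orientation: [[0.353, 0.935, -0.0], [0.935, -0.353, -0.001], [-0.001, -0.0, -1.0]]
wrist_force: [-0.7, -2.1, 0.8]
finger_gap: 0.003
```

step_arm(series="2.5 0 0 0 0; 5 0 0 0 0; 7.5 0 0 0 0; 10 0 0 0 0; 12.5 0 0 0 0; 15 0 0 0 0; 17.5 0 0 0 0; 20 0 0 0 0; 22.5 0 0 0 0; 25 0 0 0 0; 27.5 0 0 0 0; 30 0 0 0 0")

```text
t: 5.65
tool_pos: [0.5336, -0.0155, 0.0513]
orientation: [[0.353, 0.936, -0.0], [0.936, -0.353, 0.0], [0.0, -0.0, -1.0]]
wrist_force: [-1.1, -3.2, 0.0]
finger_gap: 0.001
```

step_arm(series="2.5 0 0 0 0; 5 0 0 0 0; 7.5 0 0 0 0; 10 0 0 0 0; 12.5 0 0 0 0; 15 0 0 0 0; 17.5 0 0 0 0; 20 0 0 0 0; 22.5 0 0 0 0; 25 0 0 0 0; 27.5 0 0 0 0; 30 0 0 0 0")

```text
t: 6.85
tool_pos: [0.5442, 0.0126, 0.0513]
orientation: [[0.353, 0.936, -0.0], [0.936, -0.353, 0.0], [-0.0, -0.0, -1.0]]
wrist_force: [-1.3, -2.9, 0.1]
finger_gap: -0.004
```

```bash
python3 - <<'E'
from h import *
s=bot.state();print(np.round(s["tool_pos"],4),np.round(s["wrist_force"],2),s["t"])
a=np.deg2rad(69.4);u=np.array([np.cos(a),np.sin(a)]);v=np.array([-u[1],u[0]]);O=np.array([.5926,.1431])
p=s["tool_pos"][:2]-O;print("TCP",p@u,p@v)
w=cam("wrist")["pixels"];t=cam("side")["pixels"]
cv2.imwrite("pics/m3.png",np.vstack([cv2.resize(w,(400,300)),cv2.resize(t[140:290,150:350],(400,300))]))
E
```

```text
[0.5442 0.0126 0.0513] [-1.33 -2.94  0.07] 6.85
TCP -0.13920881877592173 -0.0006367048779287635
```

View pics/m3.png

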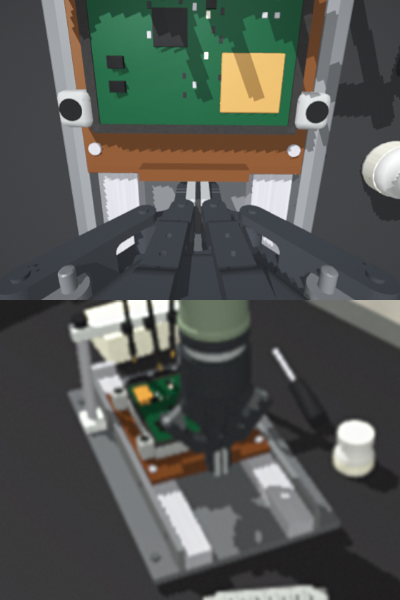

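The tray slides straight under a push of about 3 N, with roughly 38 mm to go. From here I'll go slower.

step_arm(series="2 0 0 0 0; 4 0 0 0 0; 6 0 0 0 0; 8 0 0 0 0; 10 0 0 0 0; 12 0 0 0 0; 14 0 0 0 0; 16 0 0 0 0; 18 0 0 0 0; 20 0 0 0 0; 22 0 0 0 0; 24 0 0 0 0")

```text
t: 8.15
tool_pos: [0.5527, 0.035, 0.0513]
orientation: [[0.353, 0.936, -0.0], [0.936, -0.353, -0.0], [-0.0, -0.0, -1.0]]
wrist_force: [-0.6, -2.1, 0.5]
finger_gap: -0.001
```

step_arm(series="1 0 0 0 0; 2 0 0 0 0; 3 0 0 0 0; 4 0 0 0 0; 5 0 0 0 0; 6 0 0 0 0")

```text
t: 8.75
tool_pos: [0.5548, 0.0405, 0.0513]
orientation: [[0.353, 0.935, 0.0], [0.935, -0.353, -0.0], [-0.0, 0.0, -1.0]]
wrist_force: [-0.8, -2.3, 0.1]
finger_gap: -0.001
```

```bash
python3 - <<'E'
from h import *
s=bot.state();print(np.round(s["tool_pos"],4),np.round(s["wrist_force"],2),s["t"])
w=cam("wrist")["pixels"];t=cam("side")["pixels"]
cv2.imwrite("pics/m4.png",np.vstack([cv2.resize(w,(400,300)),cv2.resize(t[120:270,150:350],(400,300))]))
E
```

```text
[0.5548 0.0405 0.0513] [-0.8  -2.3   0.05] 8.75
```

View pics/m4.png

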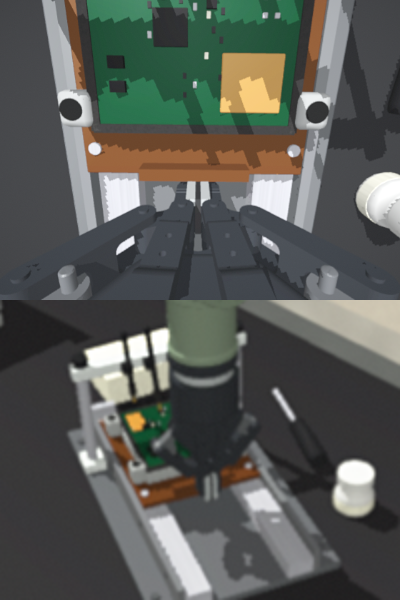

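Still riding with about 8 mm to go. I'll creep in short calls.

step_arm(series="0.8 0 0 0 0; 1.6 0 0 0 0; 2.4 0 0 0 0; 3.2 0 0 0 0; 4 0 0 0 0")

```text
t: 9.35
tool_pos: [0.5562, 0.0442, 0.0513]
orientation: [[0.353, 0.936, -0.0], [0.936, -0.353, -0.0], [-0.0, -0.0, -1.0]]
wrist_force: [-1.0, -2.7, 0.4]
finger_gap: -0.001
```

step_arm(series="0.7 0 0 0 0; 1.4 0 0 0 0; 2 0 0 0 0")

```text
t: 9.65
tool_pos: [0.5569, 0.0461, 0.0513]
orientation: [[0.353, 0.936, -0.0], [0.936, -0.353, 0.0], [-0.0, -0.0, -1.0]]
wrist_force: [-1.2, -2.8, 0.5]
finger_gap: -0.001
```

step_arm(series="0.7 0 0 0 0; 1.4 0 0 0 0; 2 0 0 0 0")

```text
t: 9.95
tool_pos: [0.5577, 0.0483, 0.0512]
orientation: [[0.353, 0.935, 0.0], [0.935, -0.353, 0.001], [0.001, -0.0, -1.0]]
wrist_force: [-0.7, -2.9, 0.8]
finger_gap: 0.003
```

step_arm(series="0.7 0 0 0 0; 1.4 0 0 0 0")

```text
t: 10.15
tool_pos: [0.558, 0.0492, 0.0513]
orientation: [[0.353, 0.936, -0.0], [0.936, -0.353, -0.0], [-0.0, -0.0, -1.0]]
wrist_force: [-1.3, -2.3, 0.5]
finger_gap: 0.002
```

step_arm(series="0.7 0 0 0 0; 1.4 0 0 0 0")

```text
t: 10.35
tool_pos: [0.5585, 0.0506, 0.0513]
orientation: [[0.353, 0.936, -0.0], [0.936, -0.353, -0.0], [-0.0, -0.0, -1.0]]
wrist_force: [-0.8, -3.0, 0.2]
finger_gap: 0.002
```

step_arm(series="0.7 0 0 0 0; 1.4 0 0 0 0")

```text
t: 10.55
tool_pos: [0.5589, 0.0517, 0.0513]
orientation: [[0.353, 0.936, -0.0], [0.936, -0.353, -0.0], [-0.001, -0.0, -1.0]]
wrist_force: [-1.4, -5.1, 0.5]
finger_gap: 0.003
```

step_arm(series="0.3 0 0 0 0")

```text
t: 10.65
tool_pos: [0.559, 0.0517, 0.0513]
orientation: [[0.353, 0.936, -0.001], [0.936, -0.353, -0.001], [-0.001, -0.0, -1.0]]
wrist_force: [-2.4, -4.1, 0.7]
finger_gap: 0.004
```

```bash
python3 - <<'E'
from h import *
s=bot.state();print(np.round(s["tool_pos"],4),np.round(s["wrist_force"],2),s["t"])
c=cam("wrist");w=c["pixels"]
cv2.imwrite("pics/m5.png",np.vstack([cv2.resize(w,(400,300)),cv2.resize(cam("side")["pixels"][120:270,150:350],(400,300))]))
E
```

```text
[0.559  0.0517 0.0513] [-2.43 -4.05  0.68] 10.65
```

View pics/m5.png

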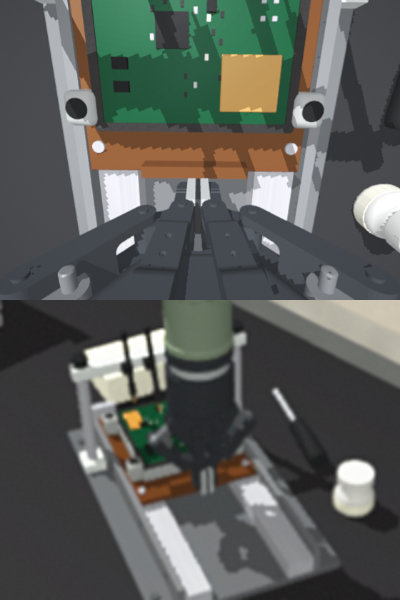

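The screw heads in the wrist view moved closer together, from 199 to 193 px. That is about 3 %, which fits a 5 mm drop, and the force stepped up to about 5 N. It has dropped, so I'll back off.

step_arm(series="-3 0 0 0 0; -10 0 0 0 0; -25 0 0 0 0; -45 0 0 0 0; -65 0 0 0 0; -85 0 -10 0 0; -105 0 -40 0 0; -115 0 -80 0 0; -120 0 -120 0 0; -120 0 -150 0 0; -120 0 -150 0 0; -120 0 -150 0 0")

```text
t: 11.95
tool_pos: [0.5169, -0.0608, 0.2021]
orientation: [[0.354, 0.935, 0.002], [0.935, -0.354, -0.0], [0.0, 0.002, -1.0]]
wrist_force: [-0.8, -0.9, -0.7]
finger_gap: -0.001
```

```bash
python3 - <<'E'
from h import *
s=bot.state();print(np.round(s["tool_pos"],4),np.round(s["wrist_force"],2),s["t"])
c=cam("wrist");w=c["pixels"];t=cam("top");tp=t["pixels"]
h=cv2.cvtColor(tp,cv2.COLOR_BGR2HSV);m=cv2.inRange(h,(3,110,40),(16,255,220));m[:150]=0;m[310:]=0
ys,xs=np.nonzero(m);b=cv2.boxPoints(cv2.minAreaRect(np.c_[xs,ys].astype(np.float32)))
P=np.array([onz(t,*p,.045) for p in b]);print(np.round(P,4))
a=np.deg2rad(69.4);u=np.array([np.cos(a),np.sin(a)]);v=np.array([-u[1],u[0]]);O=np.array([.5926,.1431])
print((P[:,:2]-O)@u,(P[:,:2]-O)@v)
cv2.imwrite("pics/m6.png",np.vstack([cv2.resize(w[:300],(560,300)),cv2.resize(tp[130:330,120:410],(435,300)).copy() if 0 else cv2.copyMakeBorder(cv2.resize(tp[130:330,120:410],(435,300)),0,0,0,125,0)]))
E
```

```text
[ 0.5169 -0.0608  0.2021] [-0.81 -0.93 -0.72] 11.95
[[0.5585 0.2578 0.045 ]
 [0.696  0.2054 0.045 ]
 [0.6291 0.0377 0.045 ]
 [0.4931 0.0916 0.045 ]]
[ 0.09533723  0.09472179 -0.08579656 -0.0831939 ] [ 0.07224128 -0.07490254 -0.07121763  0.07504248]
```

View pics/m6.png

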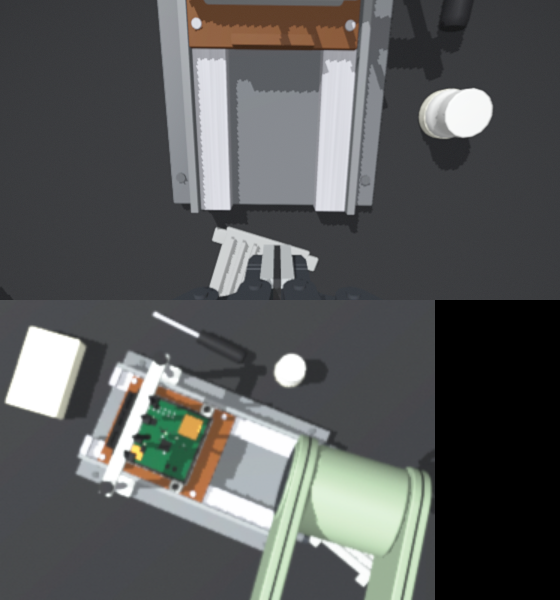

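```bash
python3 -c "
from station import bot
print(bot.sign_off())"
```

```text
the job is handed in; nothing more can be done
None
```

I pushed the tray about 105–110 mm along the rails with the closed fingertips on the lip. It dropped into the notches, and I then backed off, raised the arm and handed the job in at about 12 s.

**Force:** the push took about 2–3 N while sliding and stepped up to about 5 N once it dropped. I stopped there, far below the 25 N that begins to tip the tray.

**Drop:** with the fingers at the same height, the tray's two rear screws appeared about 3 % closer together in the wrist view, which fits a 5 mm drop. I did not measure the front feet separately; I relied on all four dropping at once.

**Last look:** the tray was straight and nothing was touching the arm. The carton, jar and screwdriver looked undisturbed; the cover was partly hidden behind the arm and gripper, but the arm passed well above it.

**Disagreement:** the final top view puts the tray's centre about 5 mm past my first estimate of the seat, more than the notches' 2 mm of play. I put that down to the rough way I located the station (base-plate corners read off by eye) and did not resolve it further.

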